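# Clear the bar and slide the stock box shut

## Task

A brass bar has been left lying across the open bay of the green stock box. Set it down lengthwise on the narrow top of the blue I-beam rest, then slide the box's red-gripped cover along until it fully covers the bay of bolts. Do not drop the bar, and leave the other things on the bench where they are.

Things in the scene. Friction and masses are not known exactly. Their poses are not given: they have to be found in the camera images.
- stock_box: Green steel stock box, fixed, 110 (its x) x 320 (its y) x 60 mm tall, walls 5 mm thick. Origin: centre of its underside. Two bays: the open one with bolts and nuts fills y from 0 to +160 mm, the empty one y from -160 to 0. Bay floor 13 mm high, bolts reach up to about 35 mm.
- cover (a joint): Slide of the flat aluminium cover (116 x 158 x 6 mm, its top 67 mm above the bench) that rides on the box's rims. Value in m: 0 = against its stop, fully over the bay of bolts; 0.155 = fully open, over the other bay. It moves along the box's own y: the middle of the cover lies at y = +80 mm minus the value. It drags with about 2 N and stays where it is left.
- cover_grip (a point): Middle of the top of the red upright grip on the middle of the cover, 102 mm above the bench. The grip is 50 mm wide along the box's x, 14 mm thick along the box's y, and stands 35 mm above the cover. Axes as the box's.
- rest: Blue I-beam offcut, fixed, 200 mm long (its x), 90 mm tall, foot 70 mm wide, top flange 36 mm wide (its y) and 8 mm thick. Origin: centre of its underside.
- rest_top (a point): Centre of the flat top of the rest, 90 mm above the bench. Axes as the rest's.
- bar: Square brass bar 150 (its x) x 22 x 22 mm, about 0.6 kg. Origin: centre of its underside. It starts lying across the rims of the open bay, its underside 60 mm above the bench.
- wrench: Bystander: steel wrench, 130 mm long, lying near the box's robot side; origin at its lowest point, mid-length.
- can: Bystander: tin with a red label, 64 mm across, 85 mm tall, standing near one end of the rest; origin centre of its underside.
- jar: Bystander: amber glass jar, 68 across, 95 mm tall; origin centre of its underside.
- carton: Bystander: small cardboard carton 70 x 100 x 50 mm; origin centre of its underside.
- screwdriver: Bystander: yellow-handled screwdriver, 190 mm long; origin at its lowest point, mid-length.
- bush: Bystander: dark steel ring 68 across, 30 mm tall; origin centre of its underside.
- brush: Bystander: wooden-handled brush, 200 mm long; origin at its lowest point, mid-length.

How it is judged (in metres and radians):
On the way, in this order (a step that is already met when the one before it is completed fails the run):
1. the bar lies on the top of the rest, let go and still, along it within 10 degrees, within 10 mm of its centre line and within 25 mm of its middle lengthwise (x of bar in the frame of rest_top between -0.025 and 0.025 m and y of bar in the frame of rest_top between -0.01 and 0.01 m and z of bar in the frame of rest_top between -0.004 and 0.004 m and angle between the x axis of bar and the x axis of rest, either way round below 0.175 rad and contact force between bar and rest above 0.5 N and contact force between the fingers and bar below 0.1 N and linear speed of bar below 0.02 m/s), for 0.2 s.
2. then the cover is slid fully home over the bay of bolts, within 5 mm of its stop (value of joint cover below 0.005 m), for 0.2 s.
At the end, for the whole second after the job is handed in: The bar lies still and released on the rest's top: along it within 10 degrees, within 10 mm of its centre line and 25 mm of its middle lengthwise; the cover is within 5 mm of its stop over the bay of bolts and at rest; the robot touches nothing (all of step 1 and value of joint cover below 0.005 m and velocity of joint cover between -0.01 and 0.01 m/s).
It fails at once if the bar is dropped: it falls freely by more than about 12 mm (contact force between the fingers and bar below 0.05 N and linear speed of bar above 0.5 m/s).
It fails at once if one of the bystanders (wrench, can, jar, carton, screwdriver, dark ring, brush) is moved by more than 30 mm (distance of any of wrench, can, jar, carton, screwdriver, bush, brush from where it was at the start of the episode above 0.03 m).
It also fails if it takes over 51 s, if anything falls off the work surface, if the arm or the gripper's body presses on something with over 40 N, if the wrist force passes 120 N, or if a joint passes its speed limit or range.

## Robot

A 6-joint arm with a two-finger parallel gripper is mounted at the origin on the work surface. World frame = base frame: x ahead of the robot, y to its left, z up, the work surface at z = 0. Lengths are in m, angles in degrees, forces in N, time in s.
With the tool pointing down it reaches from about 0.275 to 0.875 m from the base axis. Payload 12.5 kg.
Tool frame: the origin (TCP) lies on the centre line of the jaws, within the pads' length; the fingertips stand 17 mm ahead of it and the grasp point (between the pads) lies 2 mm behind it; z points along the fingers, y is the line along which they close (so a half turn about z gives the same grasp; the last joint's range is limited). The gripper opens to 85 mm and grips with 20 to 120 N. Pads are 22 mm wide; open, the fingers measure 114 mm over their backs; the gripper's body (76 mm by 85 mm) begins 54 mm behind the grasp point. The pads swing forward as they close: fully open they stand 13 mm farther back than shut.
Start: joints at [58.751, 20.094, 94.641, -0, 65.266, -4.847], TCP at [0.245, 0.493, 0.248] pointing down, gripper open.
Joint ranges: [-157.81, 157.81], [-45, 120.19], [0.68, 151.7], [-89.99, 269.99], [4.06, 180], [-164.3, 164.3]. Speed limits (degrees/s): [127.2, 127.2, 159.86, 180, 180, 180].

## Interface

Orientations are given as a 3x3 rotation matrix whose columns are the frame's x, y, z axes.
In Python, from workcell import bot gives the robot as it stands.
- The arm moves only by the tool drive_tool, never from a script. Its arguments are lists of equal length, an entry for each row: "grip": the opening, from -1 (shut) to 1 (fully open); "delta_pos": the shift along the tool's x, y, z in units of 50 mm (1.0 is 50 mm), a list of three; "dr": the turn, a rotation vector about the tool's x, y, z in units of 6 degrees (1.0 is 6 degrees), a list of three. In form: {"grip": [grip, ...], "delta_pos": [[dx, dy, dz], ...], "dr": [[rx, ry, rz], ...]}. A call has 1 to 20 rows; each row shifts and turns the commanded pose from where the row before left it, along the tool's axes as they then stand; what a row does not reach is not made up. A row lasts 1/8 s, in which the tool goes at most 62.5 mm and 10.7 degrees, less where a joint would pass 70% of its speed; a pose out of reach is approached as far as the arm can. A call with a number of a shift or a turn outside -1 to 1 is refused whole. A call with a gripper value outside its range is refused whole. The fingers move at their own pace and stop on an object; "newtons" is the grip in N (left out, the last holds). Time passes only in rows, so rows that do not move let the fingers close. It gives the time, the measured TCP pose, the force, the opening and the grip force at its end, in the units of the state.
- bot.state(): the state, without advancing time (a new reading comes with each control period).
- bot.grab_frame(name): name is "side" or "top" or "wrist"; returns the picture (384x512x3 uint8, blue, green, red); there is no depth.
- bot.calibration(name): a dict with "vertical_fov" (degrees; the focal length in pixels is half the picture's height over the tangent of half this angle, whatever the lens; pixels are square), "cx", "cy" (the principal point, pixels), "origin" and "attitude" of the camera in the world. Camera axes: x right, y down, z forward; pixel columns grow to the right and rows downward; lengths in m; the calibration is good to about 2 mm. A picture is of the moment at which its call begins: read the wrist's pose just before it. calibration takes no time and is no camera call; for the wrist camera it gives the pose at the moment of the call.
- bot.close_job(): hands the job in; it is judged then, once.
The state is a dict: "time": time; "joint_pos": joint angles; "qvel": joint speeds; "tau": joint torques, N m; "ee_pos": TCP position; "orientation": TCP orientation; "ft_force": force on the tool from outside, world axes, zero at the start; "torque": the same for the moment, N m; "grip_width": finger opening in m; "finger_force": force on a finger pad.
Only numpy, scipy, OpenCV 4.12 (cv2) and the standard library are available. Lean on these libraries where they do the work, as an engineer would, in place of code of your own. Each camera call takes 0.05 s, during which the arm holds its last target. There are 200 camera calls.

## Working session

There is one attempt and no reset: what is moved stays moved. The work goes in short steps, Python scripts to look and compute and a tool call to move; the robot and the scene stay as the last step left them, time stands still between calls to the robot, and variables do not carry over. Pictures are saved under pics/ and viewed, at most 10 in all, crops included, and the job is handed in when it is done.

Besides the shell and the picture viewer there is one more tool, called after "Emit:" in YAML: its name, and indented under it one key for each argument. drive_tool: Moves the arm, as the interface text tells. Its arguments: {"type":"object","properties":{"grip":{"type":"array"},"delta_pos":{"type":"array"},"dr":{"type":"array"},"newtons":{"type":"number"}},"required":["grip","delta_pos","dr"]}

```bash
mkdir -p pics; python3 - <<'E'
from workcell import bot
import cv2
for n in("top","side"):
    cv2.imwrite(f"pics/{n}0.png",bot.grab_frame(n)); print(n,bot.calibration(n))
s=bot.state(); print({k:s[k] for k in("time","ee_pos","orientation","grip_width")})
E
```

```text
top {'vertical_fov': 47.7172775786897, 'cx': 259.08446305932415, 'cy': 187.99676860753237, 'origin': array([3.15476295e-01, 9.00805180e-04, 1.30823655e+00]), 'attitude': array([[ 2.20673052e-02, -9.79231826e-01,  2.01539239e-01],
       [-9.99747070e-01, -2.24890324e-02,  1.97219714e-04],
       [ 4.33929866e-03, -2.01492616e-01, -9.79480422e-01]])}
side {'vertical_fov': 53.28900187580463, 'cx': 259.60963395780453, 'cy': 189.04887342549142, 'origin': array([ 0.16768584, -0.94099517,  0.74123186]), 'attitude': array([[ 0.92455277, -0.20015946,  0.32425046],
       [-0.38099541, -0.50049752,  0.77739612],
       [ 0.00668336, -0.84228168, -0.5389962 ]])}
{'time': 0.1, 'ee_pos': array([0.24440119, 0.49241778, 0.24783049]), 'orientation': array([[-8.95695850e-01,  4.44666914e-01, -5.28811578e-04],
       [ 4.44667220e-01,  8.95695429e-01, -8.73099267e-04],
       [ 8.54157564e-05, -1.01717656e-03, -9.99999479e-01]]), 'grip_width': 0.08538915184332085}
```

View pics/top0.png

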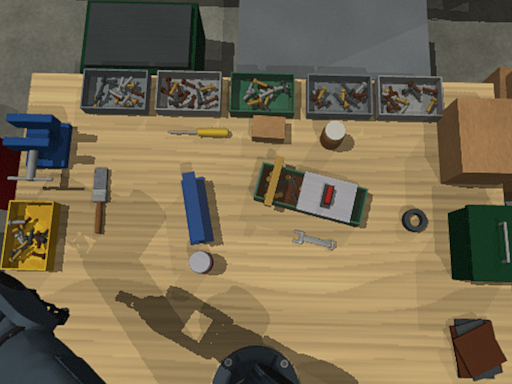

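View pics/side0.png

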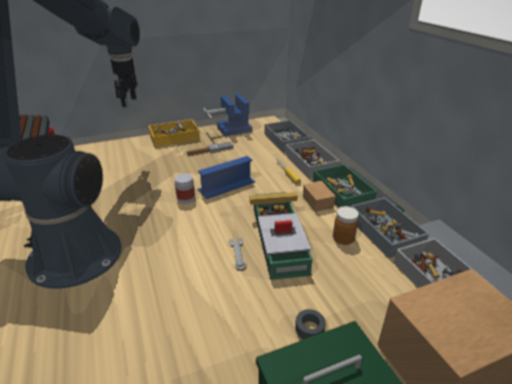

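The top view shows the bar at about (273,183), the cover's grip at (328,195), the rest from (188,175) to (202,243), the can at (200,262) and the wrench at (314,240). I'll enlarge this area to measure.

```bash
python3 - <<'E'
import cv2
a=cv2.imread("pics/top0.png")[150:285,175:375]
cv2.imwrite("pics/topc.png",cv2.resize(a,None,fx=4,fy=4,interpolation=cv2.INTER_CUBIC))
E
```

```text
(no output)
```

View pics/topc.png

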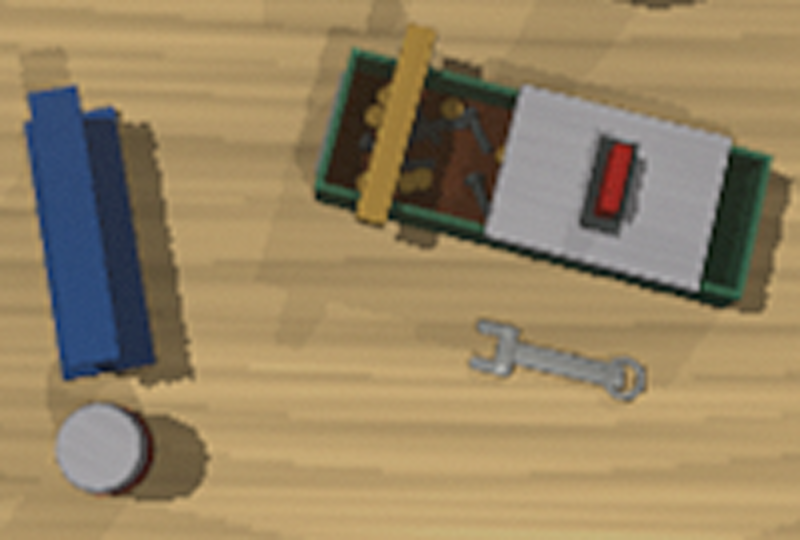

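The crop shows the corners of the bar top (405,25),(437,32),(385,225),(357,218), the rest top (28,93),(76,87),(118,372),(66,380), the cover, the grip and the box rim.

```bash
cat > h.py <<'E'
import numpy as np
from workcell import bot
def px2w(c,p,z):
    f=192/np.tan(np.radians(c["vertical_fov"])/2)
    p=np.atleast_2d(p).astype(float)
    d=np.c_[(p[:,0]-c["cx"])/f,(p[:,1]-c["cy"])/f,np.ones(len(p))]@np.array(c["attitude"]).T
    o=np.array(c["origin"]); return o+d*((z-o[2])/d[:,2])[:,None]
def w2px(c,P):
    f=192/np.tan(np.radians(c["vertical_fov"])/2)
    q=(np.atleast_2d(P)-c["origin"])@np.array(c["attitude"])
    return q[:,:2]/q[:,2:]*f+[c["cx"],c["cy"]]
def quad(P):  # corners in order -> centre, long axis angle, lengths
    m=P.mean(0); e1=(P[1]-P[0]+P[2]-P[3])/2; e2=(P[2]-P[1]+P[3]-P[0])/2
    l=[np.linalg.norm(e) for e in(e1,e2)]; L=e1 if l[0]>l[1] else e2
    return m.round(4),round(np.degrees(np.arctan2(L[1],L[0])),1),np.round(l,4)
E
python3 - <<'E'
from h import *
c=bot.calibration("top")
Q=dict(bar=([(405,25),(437,32),(385,225),(357,218)],.082),rest=([(28,93),(76,87),(118,372),(66,380)],.09),
cover=([(523,87),(733,140),(700,290),(487,232)],.067),grip=([(614,143),(634,147),(620,217),(597,212)],.102),box=([(355,50),(772,155),(735,305),(318,200)],.06),)
for k,(q,z) in Q.items(): print(k,*quad(px2w(c,np.array(q)/4+[175,150]-.375,z)))
print("can",px2w(c,np.array([[101,447]])/4+[175,150],.085))
E
```

```text
bar [ 0.5906 -0.0406  0.082 ] 166.7 [0.0223 0.1478]
rest [0.506  0.1887 0.09  ] -169.1 [0.0356 0.2081]
cover [ 0.5509 -0.1977  0.067 ] -103.7 [0.158  0.1128]
grip [ 0.5493 -0.1962  0.102 ] 167.1 [0.0155 0.0516]
box [ 0.5586 -0.1501  0.06  ] -103.1 [0.3135 0.1157]
can [[0.354291   0.15993298 0.085     ]]
```

Emit:
drive_tool:
  grip: [1, 1, 1, 1, 1, 1, 1, 1, 1, 1, 1, 1, 1, 1, 1, 1, 1, 1, 1]
  delta_pos:
    - [-0.78, -0.46, 0]
    - [-0.78, -0.46, 0]
    - [-0.78, -0.46, 0]
    - [-0.78, -0.46, 0]
    - [-0.78, -0.46, 0]
    - [-0.78, -0.46, 0]
    - [-0.78, -0.46, 0]
    - [-0.78, -0.46, 0]
    - [-0.78, -0.46, 0]
    - [-0.78, -0.46, 0]
    - [-0.78, -0.46, 0]
    - [-0.78, -0.46, 0]
    - [-0.78, -0.46, 0]
    - [-0.78, -0.46, 0]
    - [0, 0, 0]
    - [0, 0, 0]
    - [0, 0, 0]
    - [0, 0, 0]
    - [0, 0, 0]
  dr:
    - [0, 0, 0]
    - [0, 0, 0]
    - [0, 0, 0]
    - [0, 0, 0]
    - [0, 0, 0]
    - [0, 0, 0]
    - [0, 0, 0]
    - [0, 0, 0]
    - [0, 0, 0]
    - [0, 0, 0]
    - [0, 0, 0]
    - [0, 0, 0]
    - [0, 0, 0]
    - [0, 0, 0]
    - [0, 0, -0.73]
    - [0, 0, -0.73]
    - [0, 0, -0.73]
    - [0, 0, 0]
    - [0, 0, 0]
  newtons: 60

```text
time: 2.48
ee_pos: [0.5903, -0.0385, 0.2481]
orientation: [[-0.973, 0.231, -0.0], [0.231, 0.973, 0.0], [0.0, -0.0, -1.0]]
ft_force: [-0.5, 0.8, 0.4]
grip_width: 0.0855
finger_force: 0.0
```

```bash
python3 - <<'E'
from h import *
import cv2
c=bot.calibration("wrist"); np.save("w1.npy",c,allow_pickle=True)
a=bot.grab_frame("wrist"); cv2.imwrite("pics/w1.png",a)
s=bot.state(); print(s["time"],s["ee_pos"],s["orientation"].round(4)); print(c)
E
```

```text
2.525 [ 0.5903567  -0.03853688  0.24819948] [[-9.730e-01  2.307e-01 -2.000e-04]
 [ 2.307e-01  9.730e-01  0.000e+00]
 [ 2.000e-04 -0.000e+00 -1.000e+00]]
{'vertical_fov': 59.74586402391272, 'cx': 248.98878682364483, 'cy': 188.6023042696235, 'origin': array([ 0.51604553, -0.01803878,  0.37299989]), 'attitude': array([[ 2.29984782e-01,  9.28258502e-01,  2.92306610e-01],
       [ 9.73194201e-01, -2.19298421e-01, -6.92910518e-02],
       [-2.17629931e-04,  3.00406985e-01, -9.53811090e-01]])}
```

View pics/w1.png

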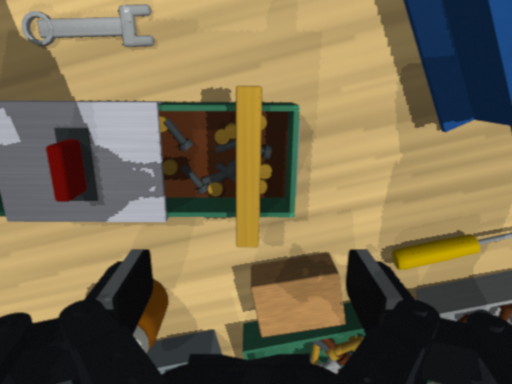

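The wrist view shows the bar's top with corners near (237,86),(262,86),(258,247),(236,247), the cover's near edge from (160,102) to (166,222), and the end of the rest at (443,131).

```bash
python3 - <<'E'
from h import *
c=np.load("w1.npy",allow_pickle=True).item()
for n,q,z in(("bar",[(237,86),(262,86),(259,247),(236,247)],.082),("cover edge",[(160,102),(166,222)]*2,.067),("rim",[(299,103),(295,217)]*2,.06)):
    P=px2w(c,q,z); print(n,P.round(4).tolist()[:2],*quad(P))
s=bot.state();R=s["orientation"];m=px2w(c,[(237,86),(262,86),(259,247),(236,247)],.082).mean(0)
print(R.T@(m-s["ee_pos"])/.05)
E
```

```text
bar [[0.5158, -0.0283, 0.082], [0.5206, -0.0081, 0.082]] [ 0.5903 -0.0362  0.082 ] -14.0 [0.0215 0.1487]
cover edge [[0.5133, -0.0986, 0.067], [0.6247, -0.1283, 0.067]] [ 0.569  -0.1134  0.067 ] 0.0 [0. 0.]
rim [[0.5431, 0.0222, 0.06], [0.6519, -0.0025, 0.06]] [0.5975 0.0098 0.06  ] 0.0 [0. 0.]
[0.01089939 0.04592104 3.32398967]
```

Emit:
drive_tool:
  grip: [0, 0, 0, 0, 0, 0, 0, 0, 0, 0, -1, -1, -1, -1, -1, -1]
  delta_pos:
    - [0.01, 0.046, 0]
    - [0, 0, 0]
    - [0, 0, 0.6]
    - [0, 0, 0.6]
    - [0, 0, 0.6]
    - [0, 0, 0.6]
    - [0, 0, 0.6]
    - [0, 0, 0.3]
    - [0, 0, 0.28]
    - [0, 0, 0]
    - [0, 0, 0]
    - [0, 0, 0]
    - [0, 0, 0]
    - [0, 0, 0]
    - [0, 0, 0]
    - [0, 0, 0]
  dr:
    - [0, 0, 0.08]
    - [0, 0, 0]
    - [0, 0, 0]
    - [0, 0, 0]
    - [0, 0, 0]
    - [0, 0, 0]
    - [0, 0, 0]
    - [0, 0, 0]
    - [0, 0, 0]
    - [0, 0, 0]
    - [0, 0, 0]
    - [0, 0, 0]
    - [0, 0, 0]
    - [0, 0, 0]
    - [0, 0, 0]
    - [0, 0, 0]
  newtons: 70

```text
time: 4.53
ee_pos: [0.5911, -0.0364, 0.0704]
orientation: [[-0.971, 0.238, 0.002], [0.238, 0.971, -0.0], [-0.002, 0.0, -1.0]]
ft_force: [-0.3, -1.4, 6.7]
grip_width: 0.0208
finger_force: 69.0
```

Emit:
drive_tool:
  grip: [-1, -1, -1, -1, -1, -1, -1, -1, -1, -1, -1, -1, -1, -1, -1, -1, -1]
  delta_pos:
    - [0, 0, -0.2]
    - [0, 0, -0.5]
    - [0, 0, -0.6]
    - [0, 0, -0.6]
    - [0, 0, -0.6]
    - [0, 0, -0.5]
    - [0.52, 0.43, 0]
    - [0.52, 0.43, 0]
    - [0.52, 0.43, 0]
    - [0.52, 0.43, 0]
    - [0.52, 0.43, 0]
    - [0, 0, 0]
    - [0, 0, 0]
    - [0, 0, 0]
    - [0, 0, 0]
    - [0, 0, 0]
    - [0, 0, 0]
  dr:
    - [0, 0, 0]
    - [0, 0, 0]
    - [0, 0, 0]
    - [0, 0, 0]
    - [0, 0, 0]
    - [0, 0, 0]
    - [0, 0, 0]
    - [0, 0, 0]
    - [0, 0, 0]
    - [0, 0, 0]
    - [0, 0, 0]
    - [0, 0, -0.82]
    - [0, 0, -0.82]
    - [0, 0, -0.82]
    - [0, 0, -0.82]
    - [0, 0, -0.82]
    - [0, 0, 0]

```text
time: 6.65
ee_pos: [0.4893, 0.0991, 0.2194]
orientation: [[-0.982, -0.188, -0.001], [-0.188, 0.982, 0.0], [0.001, 0.0, -1.0]]
ft_force: [0.5, -0.1, -5.4]
grip_width: 0.0211
finger_force: 69.2
```

```bash
python3 - <<'E'
from h import *
import cv2
c=bot.calibration("wrist"); np.save("w2.npy",c,allow_pickle=True)
a=bot.grab_frame("wrist"); cv2.imwrite("pics/w2.png",a)
s=bot.state(); print(s["time"],s["ee_pos"],s["orientation"].round(4),s["grip_width"],s["finger_force"])
E
```

```text
6.7 [0.48940019 0.09912751 0.21937845] [[-9.824e-01 -1.866e-01 -4.000e-04]
 [-1.866e-01  9.824e-01  0.000e+00]
 [ 4.000e-04  1.000e-04 -1.000e+00]] 0.0210326456332884 69.20265197753906
```

View pics/w2.png

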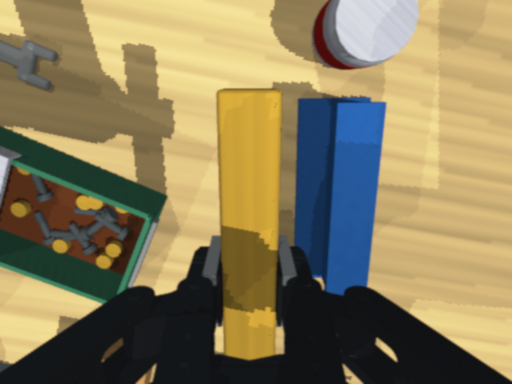

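The bar is held at (250,220) and points the right way. The near end of the rest's top runs from (335,102) to (385,101), and its long edges run down to (326,290) and (368,292).

```bash
python3 - <<'E'
from h import *
c=np.load("w2.npy",allow_pickle=True).item()
P=px2w(c,[(335,102),(385,101),(326,290),(368,292)],.09); print(P.round(4))
print("widths",np.linalg.norm(P[0]-P[1]))
d1=P[2]-P[0];d2=P[3]-P[1];u=d1/np.linalg.norm(d1)+d2/np.linalg.norm(d2);u/=np.linalg.norm(u)
print([np.degrees(np.arctan2(d[1],d[0])) for d in(d1,d2,u)])
m=(P[0]+P[1])/2+.1*u; print("mid",m)
s=bot.state();R=s["orientation"];z=np.degrees(np.arctan2(R[1,1],R[0,1]));print("tool y ang",z)
B=px2w(c,[(218,90),(281,89)],s["ee_pos"][2]+.0116);print("bar end",B, R.T@(B.mean(0)-s["ee_pos"]))
for t in(m,[.506,.1887,.09]): print((R.T@(np.array(t)-s["ee_pos"]))/.05)
print("can",px2w(c,[(377,22)],.085))
E
```

```text
[[0.4152 0.1521 0.09  ]
 [0.4076 0.1881 0.09  ]
 [0.5721 0.1869 0.09  ]
 [0.5671 0.2238 0.09  ]]
widths 0.03678798333381262
[np.float64(12.479953213012982), np.float64(12.616577617343463), np.float64(12.548265415178221)]
mid [0.50899633 0.19186843 0.09      ]
tool y ang 100.75377101273428
bar end [[0.41825731 0.0778819  0.23097845]
 [0.41408549 0.09792744 0.23097845]] [ 0.07404112  0.00263924 -0.01157213]
[-0.73209168  1.74882014  2.58749641]
[-0.66139364  1.69774613  2.5875169 ]
can [[0.35691976 0.1679881  0.085     ]]
```

The fingertips hang about 7 mm below the bar's underside, and the flange is wider than the bar, so they would hit it. I'll put the bar back on the rims and regrip it higher.

Emit:
drive_tool:
  grip: [-1, -1, -1, -1, -1, -1, -1, -1, -1, -1, -1, -1, -1, -1, -1, -1, -1, -1, -1]
  delta_pos:
    - [0, 0, 0]
    - [0, 0, 0]
    - [0, 0, 0]
    - [0, 0, 0]
    - [0, 0, 0]
    - [-0.52, -0.43, 0]
    - [-0.52, -0.43, 0]
    - [-0.52, -0.43, 0]
    - [-0.52, -0.43, 0]
    - [-0.52, -0.43, 0]
    - [0, 0, 0]
    - [0, 0, 0.5]
    - [0, 0, 0.6]
    - [0, 0, 0.6]
    - [0, 0, 0.6]
    - [0, 0, 0.4]
    - [0, 0, 0.2]
    - [0, 0, 0.07]
    - [0, 0, 0]
  dr:
    - [0, 0, 0.82]
    - [0, 0, 0.82]
    - [0, 0, 0.82]
    - [0, 0, 0.82]
    - [0, 0, 0.82]
    - [0, 0, 0]
    - [0, 0, 0]
    - [0, 0, 0]
    - [0, 0, 0]
    - [0, 0, 0]
    - [0, 0, 0]
    - [0, 0, 0]
    - [0, 0, 0]
    - [0, 0, 0]
    - [0, 0, 0]
    - [0, 0, 0]
    - [0, 0, 0]
    - [0, 0, 0]
    - [0, 0, 0]

```text
time: 9.07
ee_pos: [0.5907, -0.0361, 0.0713]
orientation: [[-0.971, 0.238, 0.001], [0.238, 0.971, -0.0], [-0.001, 0.0, -1.0]]
ft_force: [-0.6, -1.2, -5.7]
grip_width: 0.021
finger_force: 69.4
```

Emit:
drive_tool:
  grip: [-1, -1, -1, -1]
  delta_pos:
    - [0, 0, 0.015]
    - [0, 0, 0.015]
    - [0, 0, 0]
    - [0, 0, 0]
  dr:
    - [0, 0, 0]
    - [0, 0, 0]
    - [0, 0, 0]
    - [0, 0, 0]

```text
time: 9.57
ee_pos: [0.5908, -0.0363, 0.0704]
orientation: [[-0.971, 0.238, 0.001], [0.238, 0.971, -0.0], [-0.001, 0.0, -1.0]]
ft_force: [-4.1, 0.6, 5.9]
grip_width: 0.0209
finger_force: 71.0
```

Emit:
drive_tool:
  grip: [0, 0, 0, 0, 0, 0, -1, -1, -1, -1, -1, -1]
  delta_pos:
    - [0, 0, 0]
    - [0, 0, 0]
    - [0, 0, 0]
    - [0, 0, 0]
    - [0, 0, -0.19]
    - [0, 0, 0]
    - [0, 0, 0]
    - [0, 0, 0]
    - [0, 0, 0]
    - [0, 0, 0]
    - [0, 0, 0]
    - [0, 0, 0]
  dr:
    - [0, 0, 0]
    - [0, 0, 0]
    - [0, 0, 0]
    - [0, 0, 0]
    - [0, 0, 0]
    - [0, 0, 0]
    - [0, 0, 0]
    - [0, 0, 0]
    - [0, 0, 0]
    - [0, 0, 0]
    - [0, 0, 0]
    - [0, 0, 0]
  newtons: 90

```text
time: 11.08
ee_pos: [0.5905, -0.0362, 0.0792]
orientation: [[-0.971, 0.238, 0.0], [0.238, 0.971, 0.0], [-0.0, 0.0, -1.0]]
ft_force: [-1.7, 0.6, 7.0]
grip_width: 0.0198
finger_force: 88.3
```

Emit:
drive_tool:
  grip: [-1, -1, -1, -1, -1, -1, -1, -1, -1, -1, -1, -1, -1, -1, -1, -1, -1, -1]
  delta_pos:
    - [0, 0, -0.1]
    - [0, 0, -0.3]
    - [0, 0, -0.6]
    - [0, 0, -0.6]
    - [0, 0, -0.6]
    - [0, 0, -0.4]
    - [0.52, 0.43, 0]
    - [0.52, 0.43, 0]
    - [0.52, 0.43, 0]
    - [0.52, 0.43, 0]
    - [0.52, 0.43, 0]
    - [0, 0, 0]
    - [0, 0, 0]
    - [0, 0, 0]
    - [0, 0, 0]
    - [0, 0, 0]
    - [0, 0, 0]
    - [0, 0, 0]
  dr:
    - [0, 0, 0]
    - [0, 0, 0]
    - [0, 0, 0]
    - [0, 0, 0]
    - [0, 0, 0]
    - [0, 0, 0]
    - [0, 0, 0]
    - [0, 0, 0]
    - [0, 0, 0]
    - [0, 0, 0]
    - [0, 0, 0]
    - [0, 0, -0.85]
    - [0, 0, -0.85]
    - [0, 0, -0.85]
    - [0, 0, -0.85]
    - [0, 0, -0.85]
    - [0, 0, 0]
    - [0, 0, 0]

```text
time: 13.32
ee_pos: [0.4896, 0.0991, 0.2091]
orientation: [[-0.979, -0.202, 0.0], [-0.202, 0.979, 0.0], [-0.0, -0.0, -1.0]]
ft_force: [-0.8, 1.0, -5.5]
grip_width: 0.0203
finger_force: 88.8
```

```bash
python3 - <<'E'
from h import *
import cv2
c=bot.calibration("wrist"); np.save("w3.npy",c,allow_pickle=True)
a=bot.grab_frame("wrist"); cv2.imwrite("pics/w3.png",a)
s=bot.state();R=s["orientation"];print(s["ee_pos"],np.degrees(np.arctan2(R[1,1],R[0,1])),s["grip_width"])
for t in([.509,.1919,.09],[.506,.1887,.09]): print((R.T@(np.array(t)-s["ee_pos"]))/.05)
E
```

```text
[0.48963868 0.09906823 0.2090023 ] 101.66593079783172 0.020241165425464128
[-0.7544606   1.74003997  2.38006465]
[-0.68275889  1.6894943   2.38006017]
```

View pics/w3.png

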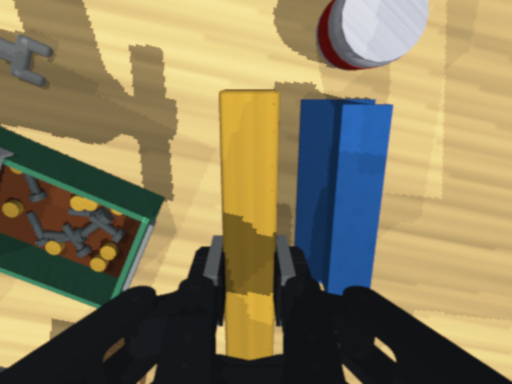

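The bar is level in the jaws, its end at (250,90). The rest's top runs from (340,103) to (390,105). Now I'll move over it and lower.

Emit:
drive_tool:
  grip: [-1, -1, -1, -1, -1, -1, -1, -1, -1, -1, -1, -1]
  delta_pos:
    - [-0.175, 0.4225, 0]
    - [-0.175, 0.4225, 0]
    - [-0.175, 0.4225, 0]
    - [-0.175, 0.4225, 0]
    - [0, 0, 0]
    - [0, 0, 0.5]
    - [0, 0, 0.5]
    - [0, 0, 0.4]
    - [0, 0, 0.3]
    - [0, 0, 0.15]
    - [0, 0, 0.07]
    - [0, 0, 0]
  dr:
    - [0, 0, 0]
    - [0, 0, 0]
    - [0, 0, 0]
    - [0, 0, 0]
    - [0, 0, 0]
    - [0, 0, 0]
    - [0, 0, 0]
    - [0, 0, 0]
    - [0, 0, 0]
    - [0, 0, 0]
    - [0, 0, 0]
    - [0, 0, 0]

```text
time: 14.88
ee_pos: [0.5069, 0.189, 0.1131]
orientation: [[-0.979, -0.204, 0.0], [-0.204, 0.979, 0.0], [-0.0, 0.0, -1.0]]
ft_force: [-0.1, -0.3, -5.0]
grip_width: 0.0199
finger_force: 89.1
```

```bash
python3 - <<'E'
from h import *
import cv2
a=bot.grab_frame("wrist"); b=bot.grab_frame("side")[140:210,170:270]
b=cv2.resize(b,(512,358),interpolation=cv2.INTER_CUBIC)
o=np.vstack([cv2.resize(a,(400,300)),cv2.resize(b,(400,280))]); cv2.imwrite("pics/w4.png",o)
E
```

```text
(no output)
```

View pics/w4.png

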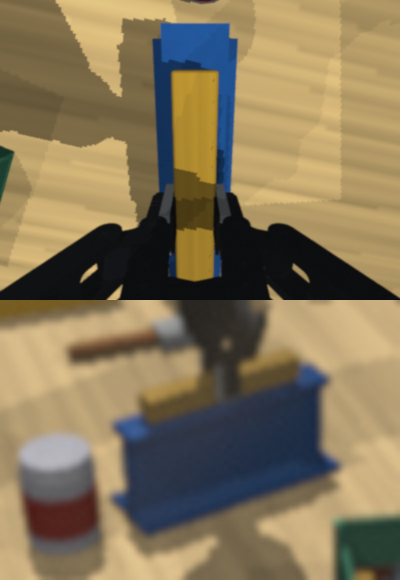

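The bar (172–218 px) sits centred over the flange (162–230 px), a few mm above it. Lowering gently.

Emit:
drive_tool:
  grip: [-1, -1, -1, -1, -1, -1]
  delta_pos:
    - [0, 0, 0.03]
    - [0, 0, 0.02]
    - [0, 0, 0.02]
    - [0, 0, 0.015]
    - [0, 0, 0]
    - [0, 0, 0]
  dr:
    - [0, 0, 0]
    - [0, 0, 0]
    - [0, 0, 0]
    - [0, 0, 0]
    - [0, 0, 0]
    - [0, 0, 0]

```text
time: 15.72
ee_pos: [0.5068, 0.189, 0.1092]
orientation: [[-0.979, -0.204, 0.0], [-0.204, 0.979, 0.0], [-0.0, -0.0, -1.0]]
ft_force: [-4.1, -1.3, 5.0]
grip_width: 0.0201
finger_force: 90.7
```

Emit:
drive_tool:
  grip: [0, 0, 0, 0, 0, 0, 0, 0, 0, 0]
  delta_pos:
    - [0, 0, 0]
    - [0, 0, 0]
    - [0, 0, 0]
    - [0, 0, 0]
    - [0, 0, -0.3]
    - [0, 0, -0.6]
    - [0, 0, -0.8]
    - [0, 0, -0.8]
    - [0, 0, 0]
    - [0, 0, 0]
  dr:
    - [0, 0, 0]
    - [0, 0, 0]
    - [0, 0, 0]
    - [0, 0, 0]
    - [0, 0, 0]
    - [0, 0, 0]
    - [0, 0, 0]
    - [0, 0, 0]
    - [0, 0, 0]
    - [0, 0, 0]

```text
time: 16.98
ee_pos: [0.5065, 0.1889, 0.2336]
orientation: [[-0.979, -0.204, -0.0], [-0.204, 0.979, -0.0], [0.0, 0.0, -1.0]]
ft_force: [-0.0, 0.4, 0.3]
grip_width: 0.0428
finger_force: 0.0
```

```bash
python3 - <<'E'
from h import *
import cv2
c=bot.calibration("wrist"); np.save("w5.npy",c,allow_pickle=True)
cv2.imwrite("pics/w5.png",bot.grab_frame("wrist"))
s=bot.state();R=s["orientation"];print(s["ee_pos"],s["ft_force"])
g=np.array([.5493,-.1962,.102])
print(R.T@(g-s["ee_pos"])/.05)
E
```

```text
[0.506321   0.18885898 0.23306426] [-0.52673111  0.14202272 -0.71654767]
[ 0.72537433 -7.71457692  2.62246383]
```

View pics/w5.png

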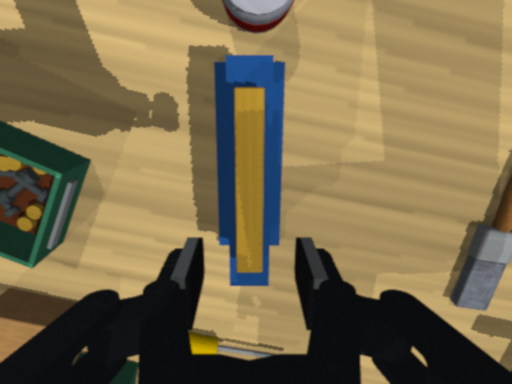

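The bar lies along the flange: its ends are at (250,88) and (250,272), and the flange's ends are at (250,55) and (250,285). I'll check the offsets in numbers.

```bash
python3 - <<'E'
from h import *
c=np.load("w5.npy",allow_pickle=True).item()
b=px2w(c,[(235,88),(265,88),(263,272),(236,272)],.112);r=px2w(c,[(227,55),(273,55),(269,285),(231,285)],.09)
B,R=quad(b),quad(r);print(B,R)
a=np.radians(R[1]);d=(B[0]-R[0])[:2];print(d@[np.cos(a),np.sin(a)],d@[-np.sin(a),np.cos(a)])
E
```

```text
(array([0.5071, 0.1923, 0.112 ]), np.float64(11.7), array([0.0219, 0.1479])) (array([0.5089, 0.1929, 0.09  ]), np.float64(11.9), array([0.0348, 0.1984]))
-0.0018850386844212002 -0.00021593785734711843
```

The bar is placed to within 2 mm. Next I'll go to the cover's grip.

Emit:
drive_tool:
  grip: [0.3, 0.3, 0.3, 0.3, 0.3, 0.3, 0.3, 0.3, 0.3, 0.3, 0.3, 0.3, 0.3, 0.3, 0.3, 0.3, 0.3, 0.3, 0.3]
  delta_pos:
    - [0.059, -0.641, 0]
    - [0.059, -0.641, 0]
    - [0.059, -0.641, 0]
    - [0.059, -0.641, 0]
    - [0.059, -0.641, 0]
    - [0.059, -0.641, 0]
    - [0.059, -0.641, 0]
    - [0.059, -0.641, 0]
    - [0.059, -0.641, 0]
    - [0.059, -0.641, 0]
    - [0.059, -0.641, 0]
    - [0.059, -0.641, 0]
    - [0, 0, 0]
    - [0, 0, 0]
    - [0, 0, 0]
    - [0, 0, 0]
    - [0, 0, 0]
    - [0, 0, 0]
    - [0, 0, 0]
  dr:
    - [0, 0, 0]
    - [0, 0, 0]
    - [0, 0, 0]
    - [0, 0, 0]
    - [0, 0, 0]
    - [0, 0, 0]
    - [0, 0, 0]
    - [0, 0, 0]
    - [0, 0, 0]
    - [0, 0, 0]
    - [0, 0, 0]
    - [0, 0, 0]
    - [0, 0, 0.84]
    - [0, 0, 0.84]
    - [0, 0, 0.84]
    - [0, 0, 0.84]
    - [0, 0, 0.84]
    - [0, 0, 0]
    - [0, 0, 0]

```text
time: 19.4
ee_pos: [0.5503, -0.1947, 0.233]
orientation: [[-0.973, 0.231, -0.001], [0.231, 0.973, 0.0], [0.001, 0.0, -1.0]]
ft_force: [-0.0, 0.5, 0.1]
grip_width: 0.0558
finger_force: 0.0
```

```bash
python3 - <<'E'
from h import *
import cv2
cv2.imwrite("pics/w6.png",bot.grab_frame("wrist"));c=bot.calibration("wrist"); np.save("w6.npy",c,allow_pickle=True)
E
```

```text
(no output)
```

View pics/w6.png

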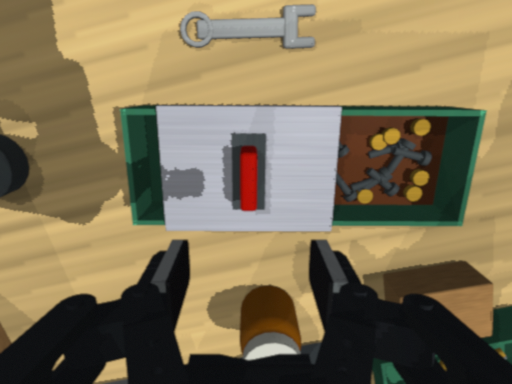

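The red grip is centred between the jaws at (249,180), with its long side square to the closing line. The jar at (270,320) is clear.

Emit:
drive_tool:
  grip: [0.3, 0.3, 0.3, 0.3, 0.3, 0.3, 0.3, -1, -1, -1, -1, -1, -1]
  delta_pos:
    - [0, 0, 0.6]
    - [0, 0, 0.6]
    - [0, 0, 0.6]
    - [0, 0, 0.6]
    - [0, 0, 0.3]
    - [0, 0, 0.14]
    - [0, 0, 0]
    - [0, 0, 0]
    - [0, 0, 0]
    - [0, 0, 0]
    - [0, 0, 0]
    - [0, 0, 0]
    - [0, 0, 0]
  dr:
    - [0, 0, 0]
    - [0, 0, 0]
    - [0, 0, 0]
    - [0, 0, 0]
    - [0, 0, 0]
    - [0, 0, 0]
    - [0, 0, 0]
    - [0, 0, 0]
    - [0, 0, 0]
    - [0, 0, 0]
    - [0, 0, 0]
    - [0, 0, 0]
    - [0, 0, 0]
  newtons: 40

```text
time: 21.08
ee_pos: [0.5507, -0.1949, 0.0923]
orientation: [[-0.973, 0.233, 0.001], [0.233, 0.973, -0.0], [-0.001, -0.0, -1.0]]
ft_force: [-1.4, 0.3, 6.2]
grip_width: 0.0132
finger_force: 41.1
```

Gripped. I'll slide along the tool's +y, about 115 mm first.

Emit:
drive_tool:
  grip: [-1, -1, -1, -1, -1, -1, -1, -1, -1]
  delta_pos:
    - [0, 0.15, 0]
    - [0, 0.3, 0]
    - [0, 0.35, 0]
    - [0, 0.4, 0]
    - [0, 0.4, 0]
    - [0, 0.35, 0]
    - [0, 0.25, 0]
    - [0, 0.1, 0]
    - [0, 0, 0]
  dr:
    - [0, 0, 0]
    - [0, 0, 0]
    - [0, 0, 0]
    - [0, 0, 0]
    - [0, 0, 0]
    - [0, 0, 0]
    - [0, 0, 0]
    - [0, 0, 0]
    - [0, 0, 0]

```text
time: 22.2
ee_pos: [0.5779, -0.0825, 0.0923]
orientation: [[-0.973, 0.232, 0.002], [0.232, 0.973, 0.0], [-0.002, 0.0, -1.0]]
ft_force: [0.3, 1.4, 5.7]
grip_width: 0.013
finger_force: 41.2
```

Emit:
drive_tool:
  grip: [-1, -1, -1, -1, -1]
  delta_pos:
    - [0, 0.05, 0]
    - [0, 0.05, 0]
    - [0, 0.05, 0]
    - [0, 0.03, 0]
    - [0, 0, 0]
  dr:
    - [0, 0, 0]
    - [0, 0, 0]
    - [0, 0, 0]
    - [0, 0, 0]
    - [0, 0, 0]

```text
time: 22.82
ee_pos: [0.5798, -0.0742, 0.0923]
orientation: [[-0.973, 0.232, 0.001], [0.232, 0.973, -0.0], [-0.002, -0.0, -1.0]]
ft_force: [-0.3, -0.3, 5.8]
grip_width: 0.0133
finger_force: 41.2
```

Emit:
drive_tool:
  grip: [-1, -1, -1, -1]
  delta_pos:
    - [0, 0.03, 0]
    - [0, 0.03, 0]
    - [0, 0.03, 0]
    - [0, 0, 0]
  dr:
    - [0, 0, 0]
    - [0, 0, 0]
    - [0, 0, 0]
    - [0, 0, 0]

```text
time: 23.32
ee_pos: [0.5806, -0.0712, 0.0922]
orientation: [[-0.973, 0.232, 0.001], [0.232, 0.973, -0.002], [-0.001, -0.002, -1.0]]
ft_force: [-3.6, -11.4, 6.6]
grip_width: 0.0132
finger_force: 41.3
```

Emit:
drive_tool:
  grip: [-1, -1, -1]
  delta_pos:
    - [0, 0.02, 0]
    - [0, 0, 0]
    - [0, 0, 0]
  dr:
    - [0, 0, 0]
    - [0, 0, 0]
    - [0, 0, 0]

```text
time: 23.7
ee_pos: [0.5806, -0.0712, 0.0923]
orientation: [[-0.973, 0.232, 0.0], [0.232, 0.973, -0.003], [-0.001, -0.003, -1.0]]
ft_force: [-5.4, -16.7, 7.5]
grip_width: 0.0133
finger_force: 41.4
```

It's against the stop. I'll relax the push, release and lift.

Emit:
drive_tool:
  grip: [-1, -1, 0.3, 0.3, 0.3, 0.3, 0.3, 0.3, 0.3, 0.3, 0.3, 0.3]
  delta_pos:
    - [0, -0.04, 0]
    - [0, 0, 0]
    - [0, 0, 0]
    - [0, 0, 0]
    - [0, 0, 0]
    - [0, 0, 0]
    - [0, 0, -0.4]
    - [0, 0, -0.8]
    - [0, 0, -0.8]
    - [0, 0, -0.8]
    - [0, 0, 0]
    - [0, 0, 0]
  dr:
    - [0, 0, 0]
    - [0, 0, 0]
    - [0, 0, 0]
    - [0, 0, 0]
    - [0, 0, 0]
    - [0, 0, 0]
    - [0, 0, 0]
    - [0, 0, 0]
    - [0, 0, 0]
    - [0, 0, 0]
    - [0, 0, 0]
    - [0, 0, 0]

```text
time: 25.2
ee_pos: [0.5797, -0.0707, 0.2308]
orientation: [[-0.973, 0.232, -0.001], [0.232, 0.973, 0.0], [0.001, -0.0, -1.0]]
ft_force: [-0.1, 0.1, -0.0]
grip_width: 0.0554
finger_force: 0.0
```

```bash
python3 - <<'E'
from h import *
import cv2
a=bot.grab_frame("wrist");b=bot.grab_frame("side")[120:300,150:350]
cv2.imwrite("pics/w7.png",np.vstack([cv2.resize(a,(400,300)),cv2.resize(b,(333,300)).copy() if 0 else cv2.resize(b,(400,300))]))
E
```

```text
(no output)
```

View pics/w7.png

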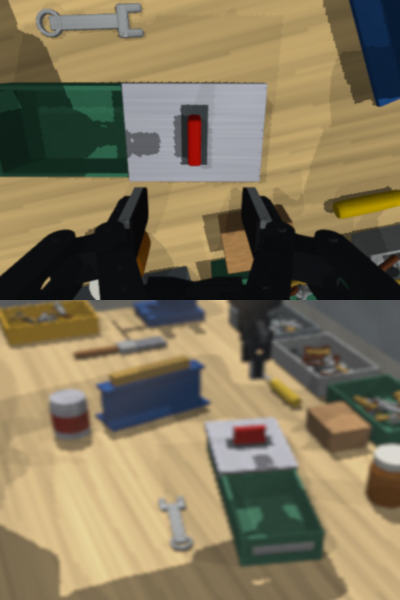

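The cover's end edge (265,83–181) reaches the end of the box and hides the bolts. The bar lies on the rest, and the robot is clear of everything.

```bash
python3 -c "
from workcell import bot
print(bot.close_job())"
```

```text
the job is handed in; nothing more can be done
None
```

I laid the bar on the rest, about 2 mm off its middle and in line with it, slid the cover to its stop over the bolts, and handed the job in with the gripper clear; no verdict was shown.

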